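# Shut the tile viewer and hold its reflector at balance

### The job

Get the tile viewer ready for a photo of the glaze sample: first press its window lid down until it snaps shut. Then take the white reflector flap by its handle bar, swing it up from where it leans to its balance point, standing straight up, without dropping it or letting it go over to the tile side, and keep it there: the program finishes with the gripper still closed on the bar, holding the flap still and upright. Leave the beaker, bowl and stamp where they stand.

Things in the scene. Friction and masses are not known exactly. Their poses are not given: they have to be found in the camera images.
- viewer: tile viewer fixed to the worktop: plywood board 180 (x) x 260 (y) x 15 mm; origin on its underside at worktop height, z up, -x side roughly facing the robot. In its frame: sample tray 104 x 104 mm, rim 35 mm up, centred at y = -75 mm; reflector hinge line along x at y = +35 mm; rubber-capped stop posts 70 mm high at x = +-52, y = -8 and +78 mm
- lid (a joint): angle (rad) of the wooden window lid, hinged along the viewer's y at x = +57 mm, 38 mm up; 0 = snapped shut; stands ajar at about 0.5 at first. A sprung over-centre strut resists with roughly 4 to 7 N at the lip and pushes it open again to about 0.5 when let go early; pressed below about 0.1 it is pulled shut and held
- lid_lip (a point): top of the lid's lip (wooden tab 40 mm wide, 22 mm long, 6 mm thick) at its middle, 117 mm from the lid's hinge towards the viewer's -x: the point to press down. 42 mm above the worktop when shut, about 100 mm when ajar
- reflector (a joint): angle (rad) of the white reflector flap; 0 = straight up = its balance point; positive leans to the viewer's +y, away from the tray. Rests on its stop at +0.75 at first; another stop at -0.75. Free hinge, flap about 0.22 kg: off 0 it falls further that way unless held
- reflector_bar (a point): middle of the flap's handle bar: round steel, 10 mm thick, along the viewer's x, 145 mm from the hinge; 70 mm free between its stems, 28 mm gap to the flap's edge (flap 130 mm wide, 8 mm thick). 138 mm above the worktop at the stop, 177 mm upright. Can be pinched from above, fingers closing along the viewer's y; it turns between them as the flap swings
- reflector_hinge (a point): middle of the reflector's hinge line, 32 mm above the worktop; fixed to the viewer. The hinge line runs along the viewer's x axis
- slip_beaker_center (a point): centre of the loose grey slip beaker, 69 mm wide, 92 mm tall; a bystander behind the viewer
- glazed_bowl_center (a point): centre of the loose green bowl, 68 mm wide, 47 mm tall; a bystander behind the viewer
- stamp_center (a point): centre of the loose white waisted stamp, 42 mm wide, 52 mm tall; a bystander to the right of the viewer

How it is judged:
By the outcome, as a careful person would: the job done as asked, in the order asked, and still so for the second after the job is handed in, while the arm keeps its last pose, push and grip.
It also fails if it takes over 45 s, if anything falls off the work surface, if the arm or the gripper's body presses on something with over 40 N, if the wrist force passes 120 N, or if a joint passes its speed limit or range.

### The arm

A 7-joint arm with a two-finger parallel gripper is mounted at the origin on a cart in front of the work surface, level with it; the furniture and walls round the work are solid. World frame = base frame: x ahead of the robot, y to its left, z up, the work surface at z = 0. Lengths are in m, angles in rad, forces in N, time in s.
With the tool pointing down it reaches from about 0.4 to 0.875 m from the base axis. Payload 19.3 kg.
Tool frame: the origin (TCP) lies midway between the tips of the shut fingers; the grasp point (between the pads) lies bot.grip_point_offset behind it (bot.grip_point_offset is the distance from the TCP to the grasp point, in m); z points along the fingers, y is the direction in which the jaws open and shut (so a half turn about z gives the same grasp; the last joint's range is limited). The gripper opens to 85 mm and grips with 20 to 120 N. Pads are 22 mm wide; open, the fingers measure 114 mm over their backs; the gripper's body (76 mm by 85 mm) begins 54 mm behind the grasp point. The pads swing forward as they close: fully open they stand 13 mm farther back than shut.
Start: joints at [1.062, 0.521, -0.036, 1.599, 0.021, 1.021, -0.113], TCP at [0.266, -0.566, 0.196] pointing down, gripper open.
Joint ranges: [-2.91, 2.91], [-0.3, 2.13], [-1.5, 1.42], [0.17, 2.43], [-1.26, 4.41], [0.16, 1.93], [-2.52, 2.52]. Speed limits (rad/s): [1.89, 1.89, 2.39, 2.39, 3.01, 3.01, 3.01].

### API

Orientations are given as [roll, pitch, yaw] about the fixed x, y, z axes, in that order (R = Rz(yaw) Ry(pitch) Rx(roll)).
In Python, from workcell import bot gives the robot as it stands.
- The arm moves only by the tool servo_tool, never from a script. Its argument "rows" is a list that holds one entry, the list of rows, each a list of 6 numbers: the shift along the tool's x, y, z in cm, then the turn, a rotation vector about the tool's x, y, z in degrees. A call has 1 to 5 rows; each row shifts and turns the commanded pose from where the row before left it, along the tool's axes as they then stand; what a row does not reach is not made up. A row lasts 1/8 s, in which the tool goes at most 62.5 mm and 10.7 degrees, less where a joint would pass 70% of its speed; a pose out of reach is approached as far as the arm can. A call is refused whole if a number of a shift passes 6.25 or a number of a turn 10.7, either way. A call with a gripper value outside its range is refused whole. "grip" is the opening, from -1 (shut) to 1 (fully open), so that 0 is half open, set as the call begins (left out, the last holds). The fingers move at their own pace and stop on an object; "squeeze" is the grip in N (left out, the last holds). Time passes only in rows, so rows that do not move let the fingers close. It gives the time, the measured TCP pose, the force and the opening at its end, in the units of the state.
- bot.observe(): the state, without advancing time (a new reading comes with each control period).
- bot.grab_frame(name): name is "scene" or "side" or "wrist"; returns a dict with "image" (384x512x3 uint8, red, green, blue), "K" (3x3 intrinsics, pixels), "dist" ([k1, k2, p1, p2, k3] as OpenCV has them; the pictures are not rectified), "R" (3x3) and "t" (3): a world point X has camera coordinates R X + t; the wrist camera has in their place "mount" (4x4, takes a point from camera to tool coordinates, whose origin is the TCP and whose axes are the flange's). Camera axes: x right, y down, z forward; pixel columns grow to the right and rows downward; lengths in m; the calibration is good to about 2 mm. A picture is of the moment at which its call begins: read the wrist's pose just before it. There is no depth.
- bot.job_done(): hands the job in, once; it reports no verdict.
The state is a dict: "clock": time; "qpos": joint angles; "qd": joint speeds; "joint_efforts": joint torques, N m; "position": TCP position; "tool_rot": TCP orientation; "force": force on the tool from outside, world axes, zero at the start; "moment": the same for the moment, N m; "grip_width": finger opening in m.
Only numpy, scipy, OpenCV 4.12 (cv2) and the standard library are available. Lean on these libraries where they do the work, as an engineer would, in place of code of your own. Each camera call takes 0.05 s, during which the arm holds its last target.

## Working session

There is one attempt and no reset: what is moved stays moved. The work goes in short steps, Python scripts to look and compute and a tool call to move; the robot and the scene stay as the last step left them, time stands still between calls to the robot, and variables do not carry over. Pictures are saved under pics/ and viewed, and the job is handed in when it is done.

Besides the shell and the picture viewer there is one more tool, called after "Call:" as name([rows], argument=value, ...), one row to a line, values as JSON. servo_tool: Moves the arm, as the interface text tells. Its arguments: {"type":"object","properties":{"rows":{"type":"array"},"grip":{"type":"number"},"squeeze":{"type":"number"}},"required":["rows"]}

```bash
ls; mkdir -p pics; python3 - <<'E'
from workcell import bot
import cv2
s=bot.observe()
for k,v in s.items(): print(k,v)
print(bot.grip_point_offset)
for n in ["scene","side","wrist"]:
    f=bot.grab_frame(n); cv2.imwrite(f"pics/{n}0.png",f["image"][:,:,::-1])
    print(n,f["K"],f["dist"],f.get("R"),f.get("t"),f.get("mount"))
E
```

```text
pics
clock 0.0
qpos [ 1.06180009  0.52202697 -0.03633697  1.60000482  0.02116819  1.02110113
 -0.11277361]
qd [-0.00032848 -0.00082674 -0.00085708  0.00030147 -0.00031127  0.00125
 -0.00038273]
joint_efforts [-5.32957856e-04 -9.27073431e+01  1.97980665e+00 -3.69916499e+01
  1.77816855e-02  8.29364522e-03  1.58569155e-04]
position [ 0.26534622 -0.56545369  0.19511871]
tool_rot [-3.14043697e+00  5.09983045e-05  4.38804290e-01]
force [ 0.12904691  0.50124666 -0.62893077]
moment [-0.01550616 -0.01504317  0.02461109]
grip_width 0.08502048530317712
0.0187
scene [[441.76043551   0.         252.32170442]
 [  0.         441.76043551 193.30274908]
 [  0.           0.           1.        ]] [-0.10623813  0.          0.          0.          0.        ] [[ 0.62149948 -0.78320936 -0.01793029]
 [-0.61374229 -0.47254296 -0.63247415]
 [ 0.48688684  0.40408693 -0.77437391]] [-0.45756392  0.41997912  0.663532  ] None
side [[370.26008196   0.         250.83403889]
 [  0.         370.26008196 190.26004126]
 [  0.           0.           1.        ]] [-0.10099519  0.          0.          0.          0.        ] [[ 0.99894096 -0.04244648 -0.01775526]
 [-0.03143722 -0.34790115 -0.937004  ]
 [ 0.03359545  0.93656985 -0.34886711]] [-0.63732173  0.10674686  1.04336152] None
wrist [[329.6521345    0.         253.80143082]
 [  0.         329.6521345  192.47039414]
 [  0.           0.           1.        ]] [-0.05891646  0.          0.          0.          0.        ] None None [[ 6.23185565e-05 -9.60255190e-01 -2.79123567e-01  7.21104956e-02]
 [ 9.99999880e-01 -7.56633746e-05  4.83566108e-04  1.68241634e-04]
 [-4.85466296e-04 -2.79123564e-01  9.60255070e-01 -1.78943371e-01]
 [ 0.00000000e+00  0.00000000e+00  0.00000000e+00  1.00000000e+00]]
```

View pics/scene0.png

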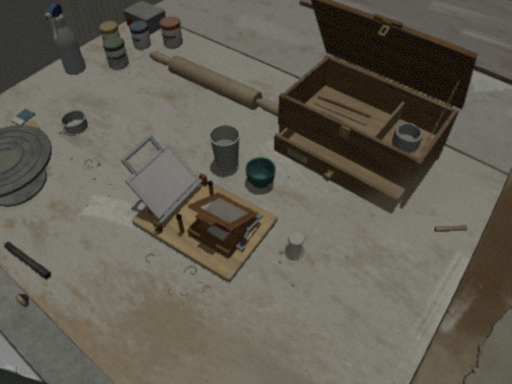

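View pics/side0.png

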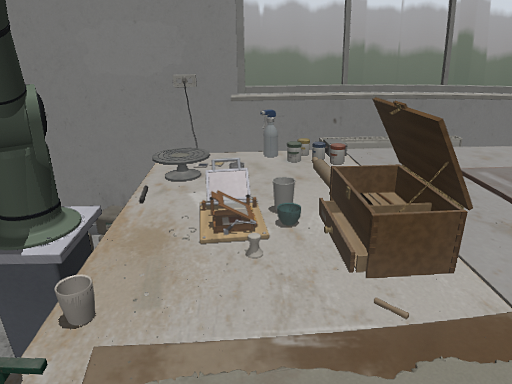

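View pics/wrist0.png

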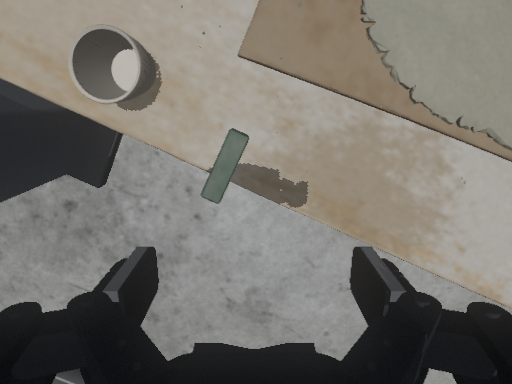

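The scene view shows the viewer board around (135–277, 180–275), with the flap leaning at about (160,180). I'll zoom in on both views.

```bash
python3 - <<'E'
import cv2
a=cv2.imread('pics/scene0.png')[125:285,110:320]
cv2.imwrite('pics/scene0z.png',cv2.resize(a,None,fx=3.7,fy=3.7,interpolation=cv2.INTER_CUBIC))
a=cv2.imread('pics/side0.png')[150:260,180:320]
cv2.imwrite('pics/side0z.png',cv2.resize(a,None,fx=5,fy=5,interpolation=cv2.INTER_CUBIC))
E
```

```text
(no output)
```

View pics/scene0z.png

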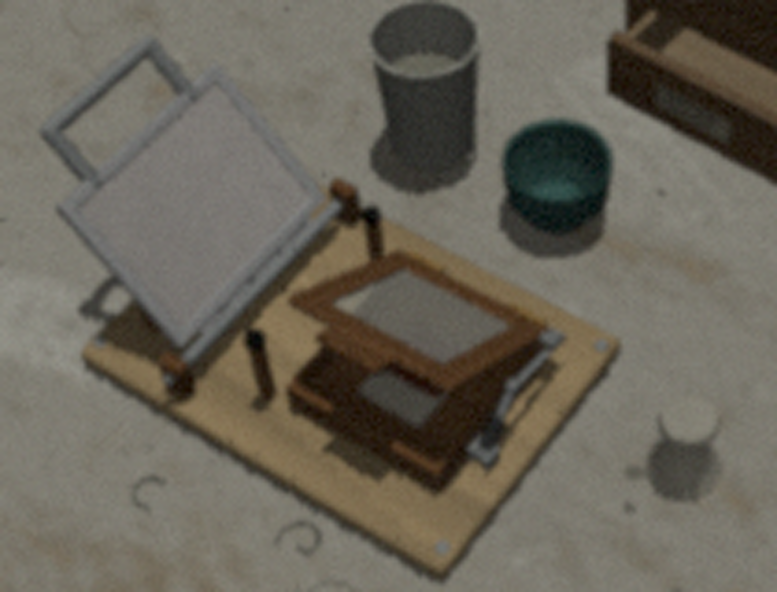

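View pics/side0z.png

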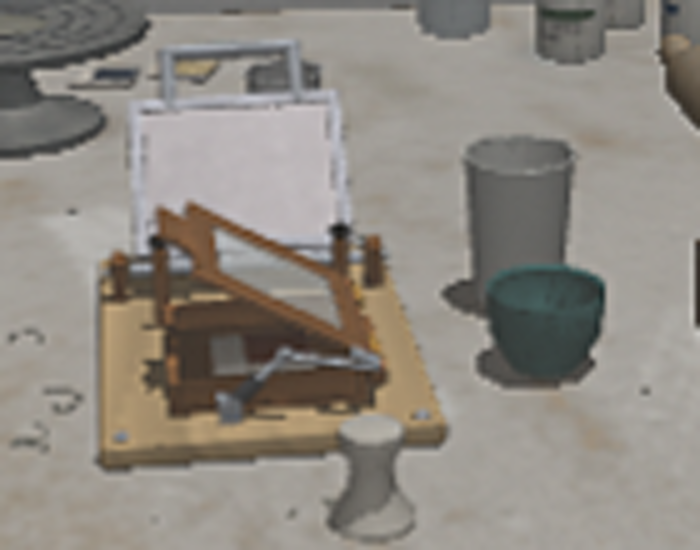

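```bash
cat > h.py <<'E'
import numpy as np,cv2
from workcell import bot
from scipy.optimize import least_squares
from scipy.spatial.transform import Rotation as Ro
def proj(f,P):
    P=np.atleast_2d(P).astype(float)
    return cv2.projectPoints(P,cv2.Rodrigues(f["R"])[0],f["t"],f["K"],np.array(f["dist"]))[0].reshape(-1,2)
def v2w(p,P):
    x,y,a=p; P=np.atleast_2d(P); c,s=np.cos(a),np.sin(a)
    return np.c_[x+c*P[:,0]-s*P[:,1],y+s*P[:,0]+c*P[:,1],P[:,2]]
E
cat > fit.py <<'E'
from h import *
sc=bot.grab_frame("scene");sd=bot.grab_frame("side")
def Z(l,o,s): return np.array(l)/s+np.array(o)-.5*(1-1/s)
C=np.array
A=[[-.09,.13,.015],[-.09,-.13,.015],[.09,-.13,.015]]
a=.75; bar=[0,.035+.145*np.sin(a),.032+.145*np.cos(a)]
us=Z([[85,350],[440,568],[618,345],[98,88],],(110,125),3.7)
ud=Z([[97,262],[97,452],[447,430],[230,45]],(180,150),5)
P=C(A+[bar])
def res(p):
    W=v2w(p,P); return np.r_[(proj(sc,W)-us).ravel(),(proj(sd,W)-ud).ravel()]
r=least_squares(res,[.65,0,0],loss='soft_l1'); print(r.x,np.degrees(r.x[2])); print(r.fun.reshape(-1,2).round(1))
p=r.x
for n,L in dict(lip=[.057-.117*np.cos(.5),-.075,.1],lipshut=[-.06,-.075,.042],bar=bar,up=[0,.035,.177],hinge=[0,.035,.032]).items(): print(n,v2w(p,L)[0].round(4))
E
python3 fit.py
```

```text
[0.57948411 0.00849317 0.08465373] 4.850301171872584
[[-2.8 -0.2]
 [-0.1  0.6]
 [ 1.  -2.6]
 [ 8.8  4. ]
 [ 0.1 -1.6]
 [-0.2 -1.7]
 [-0.1 -2.4]
 [ 0.   2.7]]
lip [ 0.5403 -0.0701  0.1   ]
lipshut [ 0.526  -0.0713  0.042 ]
bar [0.5682 0.1419 0.1381]
up [0.5765 0.0434 0.177 ]
hinge [0.5765 0.0434 0.032 ]
```

```bash
cat > ov.py <<'E'
from h import *
import sys
def overlay(p,tag,ref=.75,lid=.5):
    h=[0,.035,.032]
    fl=lambda x,d:[x,.035+d*np.sin(ref),.032+d*np.cos(ref)]
    li=lambda y,d:[.057-d*np.cos(lid),y-.075,.038+d*np.sin(lid)]
    L=[([[-.09,.13,.015],[-.09,-.13,.015],[.09,-.13,.015],[.09,.13,.015],[-.09,.13,.015]],(0,0,255)),
     ([fl(-.043,.145),fl(.043,.145),fl(.065,.112),fl(.065,0),fl(-.065,0),fl(-.065,.112)],(0,255,0)),
     ([li(-.05,0),li(.05,0),li(.02,.117),li(-.02,.117),li(-.05,0)],(255,0,255))]
    for x in(-.052,.052):
        for y in(-.008,.078): L.append(([[x,y,.015],[x,y,.07]],(255,255,0)))
    for n,(x0,x1,y0,y1,s) in dict(scene=(110,320,125,285,3.7),side=(180,320,150,260,5)).items():
        f=bot.grab_frame(n); im=f["image"][:,:,::-1][y0:y1,x0:x1]
        im=cv2.resize(im,None,fx=s,fy=s,interpolation=cv2.INTER_CUBIC)
        for P,c in L:
            q=(proj(f,v2w(p,P))-[x0,y0]+.5)*s
            cv2.polylines(im,[q.round().astype(np.int32)],False,c,1)
        cv2.imwrite(f"pics/{n}_{tag}.png",im)
if __name__=="__main__": overlay([float(v) for v in sys.argv[2:5]],sys.argv[1])
E
python3 ov.py o1 .5795 .0085 .0847
```

```text
(no output)
```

View pics/scene_o1.png

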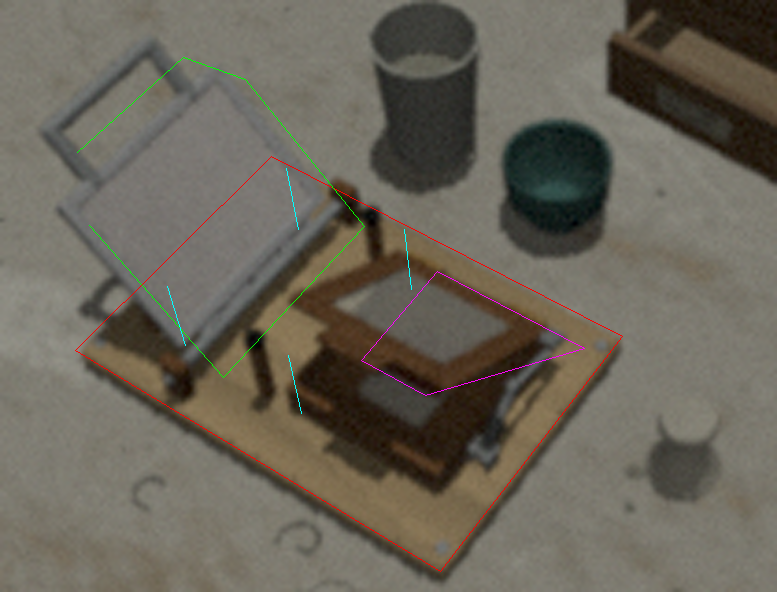

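View pics/side_o1.png

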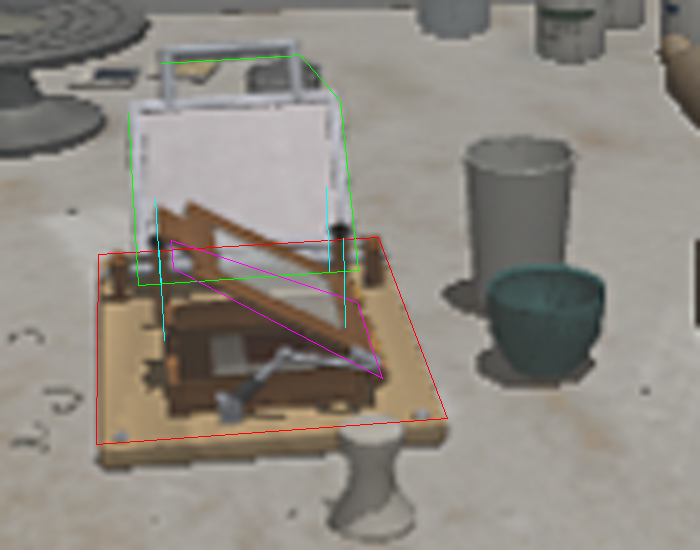

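```bash
cat > fit2.py <<'E'
from h import *
from ov import overlay
sc=bot.grab_frame("scene");sd=bot.grab_frame("side")
def Z(l,o,s): return np.array(l)/s+np.array(o)-.5
a=.75; b=lambda x:[x,.035+.145*np.sin(a),.032+.145*np.cos(a)]
us=Z([[255,337],[372,213],[98,88],[440,568],[618,345],[85,350]],(110,125),3.7)
ud=Z([[157,242],[340,230],[230,45],[97,452],[447,430],[97,262]],(180,150),5)
def res(p):
    o=p[3]
    P=[[-.052,-.008,.07],[.052,-.008,.07],b(0),[-.09,o-.13,.015],[.09,o-.13,.015],[-.09,o+.13,.015]]
    W=v2w(p[:3],P); return np.r_[(proj(sc,W)-us).ravel(),(proj(sd,W)-ud).ravel()]
r=least_squares(res,[.65,0,0,0],x_scale=.01); print(r.x,np.degrees(r.x[2])); print(r.fun.reshape(-1,2).round(1))
p=r.x[:3]
for n,L in dict(lip=[.057-.117*np.cos(.5),-.075,.1],lipshut=[-.06,-.075,.042],bar=b(0),up=[0,.035,.177],hinge=[0,.035,.032]).items(): print(n,v2w(p,L)[0].round(4))
overlay(p,'o2')
E
python3 fit2.py
```

```text
[ 0.57729126  0.03107996  0.07881758 -0.02540325] 4.515914695538122
[[-0.1 -0.2]
 [ 0.  -0. ]
 [ 1.  -0.3]
 [ 0.6  1.8]
 [ 2.1 -1.4]
 [-1.8  0.2]
 [ 0.  -1.3]
 [-0.4 -1.1]
 [-0.2  0.8]
 [-0.6 -1.2]
 [-0.2 -1.7]
 [ 0.3 -1.3]]
lip [ 0.5377 -0.0473  0.1   ]
lipshut [ 0.5234 -0.0484  0.042 ]
bar [0.5668 0.1645 0.1381]
up [0.5745 0.066  0.177 ]
hinge [0.5745 0.066  0.032 ]
```

View pics/scene_o2.png

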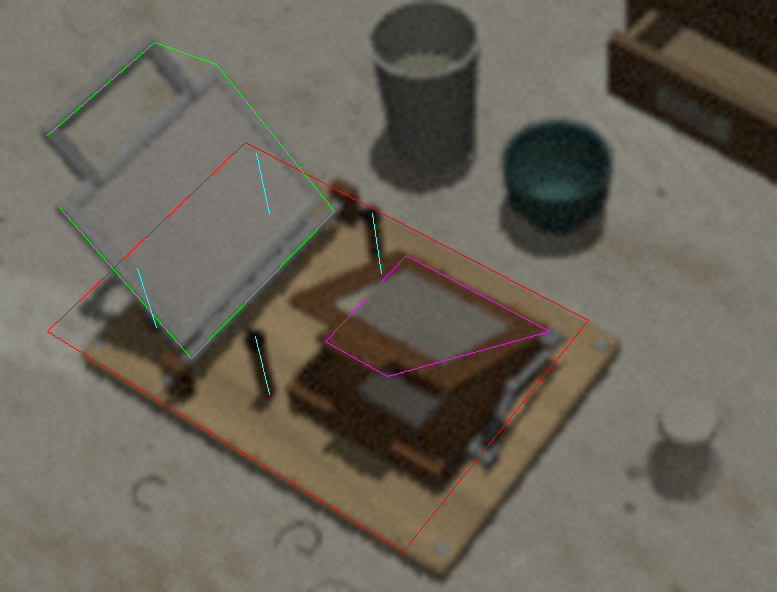

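View pics/side_o2.png

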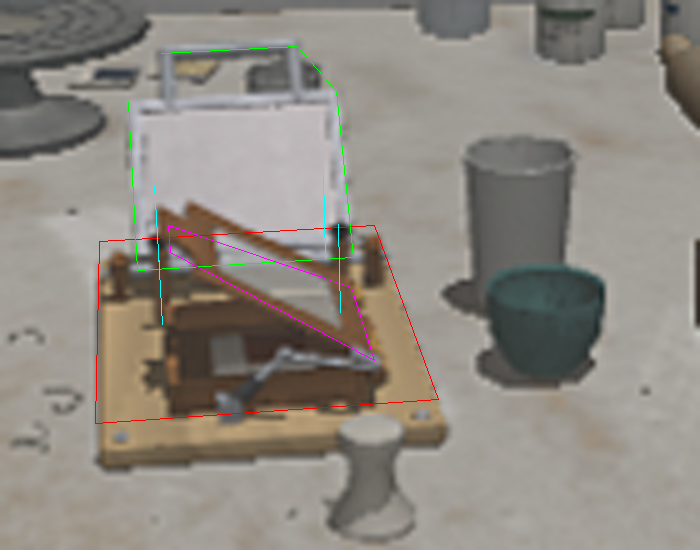

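The model fits within about 2 px once the board is allowed an offset of −25 mm in y, so the posts, hinge and bar all agree. The lip comes out near (0.538,−0.047,0.10) and the bar near (0.567,0.165,0.138). I'll move above the viewer with the gripper shut and refine there with the wrist camera.

Call:
servo_tool([
  [[3.9,-3.2,-0.3,0,0,0],[3.9,-3.2,-0.3,0,0,0],[3.9,-3.2,-0.3,0,0,0],[3.9,-3.2,-0.3,0,0,0],[3.9,-3.2,-0.3,0,0,0]],
], grip=-1)

```text
clock: 1.18
position: [0.3747, -0.3366, 0.211]
tool_rot: [3.141, -0.0, 0.439]
force: [1.0, 0.1, -0.4]
grip_width: -0.0002
```

Call:
servo_tool([
  [[3.9,-3.2,-0.3,0,0,0],[3.9,-3.2,-0.3,0,0,0],[3.9,-3.2,-0.3,0,0,0],[3.9,-3.2,-0.3,0,0,0],[3.9,-3.2,-0.3,0,0,0]],
])

```text
clock: 1.8
position: [0.4832, -0.1089, 0.226]
tool_rot: [3.141, -0.0, 0.439]
force: [-0.0, 0.4, 0.2]
grip_width: -0.0001
```

Call:
servo_tool([
  [[3.9,-3.2,0,0,0,0],[3.9,-3.2,0,0,0,0],[0,0,0,0,0,10.3],[0,0,0,0,0,10.3],[0,0,0,0,0,0]],
])

```text
clock: 2.42
position: [0.5261, -0.0192, 0.2258]
tool_rot: [3.141, -0.0, 0.08]
force: [-0.6, -0.0, -0.5]
grip_width: 0.0002
```

```bash
cat > look.py <<'E'
from h import *
import sys
def wristcam():
    s=bot.observe(); f=bot.grab_frame("wrist")
    T=np.eye(4); T[:3,:3]=Ro.from_euler('xyz',s["tool_rot"]).as_matrix(); T[:3,3]=s["position"]
    M=np.linalg.inv(T@f["mount"]); f["R"]=M[:3,:3]; f["t"]=M[:3,3]; return s,f
if __name__=="__main__":
    s,f=wristcam(); print(s["clock"],s["position"].round(4),s["tool_rot"].round(4),s["force"].round(1),s["grip_width"])
    np.savez(f"{sys.argv[1]}.npz",**f)
    cv2.imwrite(f"pics/{sys.argv[1]}.png",cv2.resize(f["image"][:,:,::-1],(768,576),interpolation=cv2.INTER_CUBIC))
E
python3 look.py w1
```

```text
2.425 [ 0.5261 -0.0192  0.2258] [ 3.1414e+00 -1.0000e-04  8.0500e-02] [-0.6 -0.  -0.5] 0.00021888898619742153
```

View pics/w1.png

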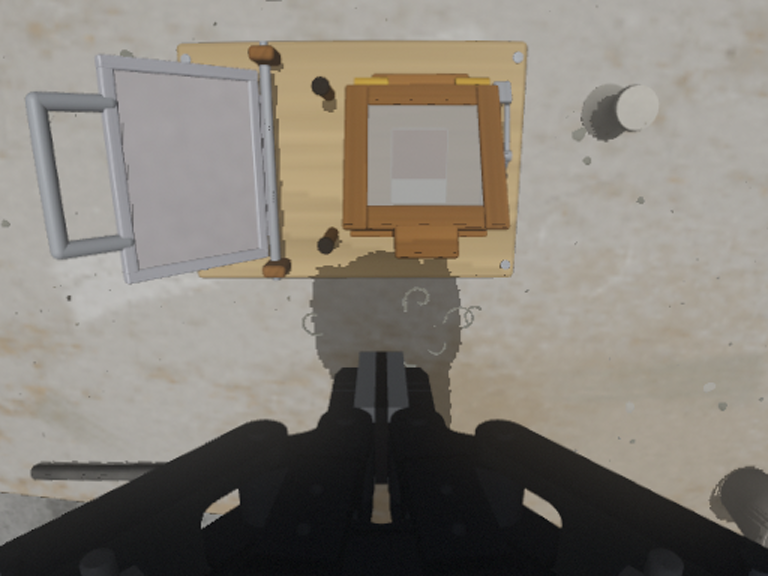

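Wrist picture: the lip tab spans about (397–458, 228–257), with its middle near (427,243). The bar runs from (35,100) to (58,250), and the board corners are at (178,43), (526,42) and (512,276). I'll refit using this view.

```bash
cat > fit3.py <<'E'
from h import *
f=dict(np.load('w1.npz'))
a=.75; b=lambda x:[x,.035+.145*np.sin(a),.032+.145*np.cos(a)]
u=np.array([[526,43],[513,276],[178,43],[47,175],[319,86],[325,244],[427,243],[266,150]])/1.5-.17
def model(p):
    o,l=p[3:5]
    return v2w(p[:3],[[.09,o-.13,.015],[-.09,o-.13,.015],[.09,o+.13,.015],b(0),[.052,-.008,.07],[-.052,-.008,.07],[.057-.117*np.cos(l),-.075,.042+.117*np.sin(l)],[0,.035,.032]])
res=lambda p:(proj(f,model(p))-u).ravel()
r=least_squares(res,[.577,.03,.08,-.025,.5],x_scale=.01);print(r.x);print(r.fun.reshape(-1,2).round(1))
p=r.x; W=model(p);print('lip',W[6],'bar',W[3],'hinge',W[7])
for n in('scene','side'):
    g=bot.grab_frame(n); print(n,proj(g,W[[3,4,5]]).round(1).tolist())
E
python3 fit3.py
```

```text
[ 0.58134923  0.03271826  0.0761694  -0.02547345  0.50675394]
[[ 2.6 -2.6]
 [-0.2  1. ]
 [-2.5 -2.8]
 [-0.  -1. ]
 [ 0.4 -2.1]
 [-0.9 -0.2]
 [-1.4 -0.4]
 [ 2.2  9.5]]
lip [ 0.54189177 -0.04551111  0.09878498] bar [0.57116475 0.16616782 0.13809489] hinge [0.57868587 0.06761678 0.032     ]
scene [[138.1, 146.5], [210.8, 180.6], [179.1, 213.7]]
side [[226.7, 159.2], [248.5, 194.2], [212.4, 196.3]]
```

Call:
servo_tool([
  [[0.35,1.4,4.0,0,0,0],[0.35,1.35,4.0,0,0,0],[0,0,2.6,0,0,0],[0,0,0,0,0,0]],
])

```text
clock: 3.08
position: [0.5342, -0.0464, 0.1184]
tool_rot: [-3.141, 0.003, 0.081]
force: [1.0, 0.5, -0.5]
grip_width: -0.0
```

```bash
python3 look.py w2; python3 - <<'E'
from ov import *
overlay([.578,.032,.077],'o3')
E
```

```text
3.075 [ 0.5342 -0.0464  0.1184] [-3.141e+00  3.000e-03  8.100e-02] [ 1.   0.5 -0.5] -3.639555749927069e-05
```

View pics/w2.png

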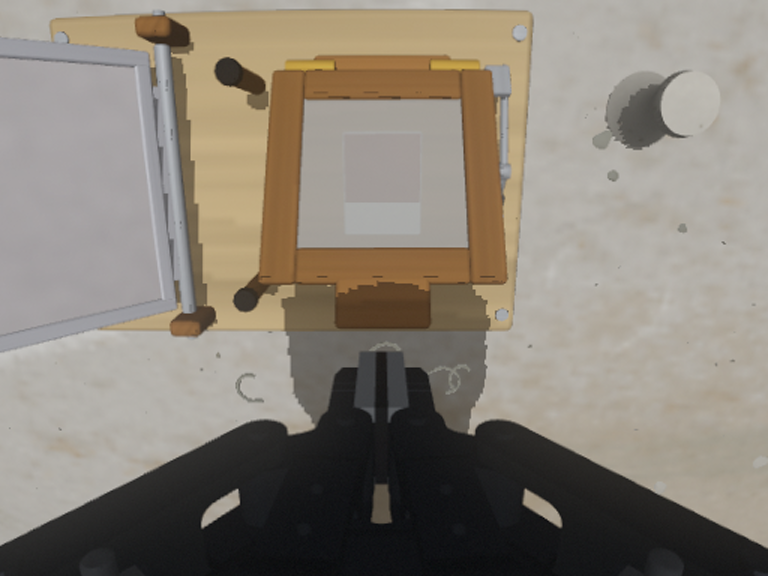

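View pics/side_o3.png

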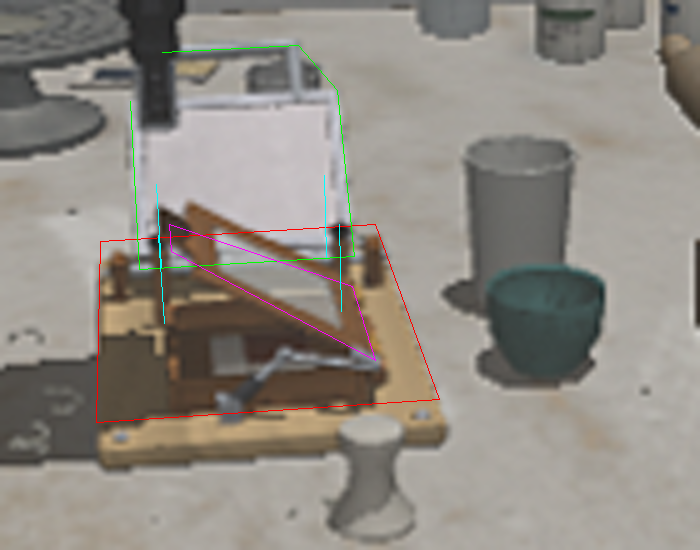

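View pics/scene_o3.png

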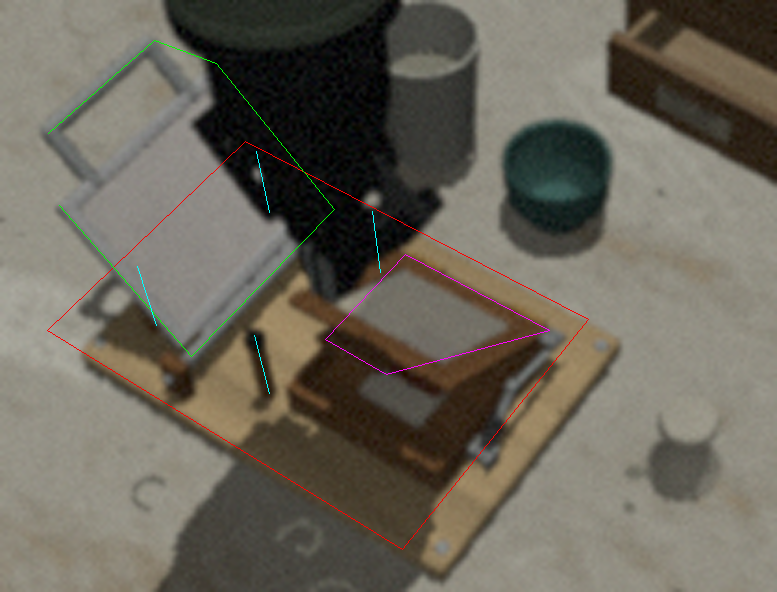

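```bash
cat >> h.py <<'E'
def unproj(f,uv,z):
    uv=np.array(uv,float).reshape(-1,1,2)
    n=cv2.undistortPoints(uv,f["K"],np.array(f["dist"])).reshape(-1,2)
    d=np.c_[n,np.ones(len(n))]@f["R"]; c=-f["R"].T@f["t"]
    return c+d*((z-c[2])/d[:,2])[:,None]
E
python3 - <<'E'
from h import *
f=dict(np.load('w2.npz'))
for z in(.09,.095,.1,.105): print(unproj(f,np.array([[383,328],[383,285]])/1.5-.17,z).round(4).tolist())
s=bot.observe();R=Ro.from_euler('xyz',s['tool_rot']).as_matrix()
for o in([0,0,0],[.011,0,0],[.011,.01,0],[0.011,0,-.02]): print(o,proj(f,s['position']+R@np.array(o))*1.5)
f1=dict(np.load('w1.npz'))
for z in (.095,.1): print(unproj(f1,np.array([[427,257],[427,229]])/1.5-.17,z).round(4).tolist())
E
```

```text
[[0.5278, -0.0476, 0.09], [0.5478, -0.046, 0.09]]
[[0.5297, -0.0474, 0.095], [0.5492, -0.0458, 0.095]]
[[0.5316, -0.0473, 0.1], [0.5506, -0.0457, 0.1]]
[[0.5335, -0.0471, 0.105], [0.552, -0.0456, 0.105]]
[0, 0, 0] [[380.89715681 336.64857162]]
[0.011, 0, 0] [[380.92691065 309.42352757]]
[0.011, 0.01, 0] [[407.51249715 309.44433232]]
[0.011, 0, -0.02] [[380.94113648 328.59688404]]
[[0.5319, -0.0482, 0.095], [0.5499, -0.0463, 0.095]]
[[0.5329, -0.0476, 0.1], [0.5506, -0.0458, 0.1]]
```

```bash
python3 - <<'E'
from h import *
s=bot.observe();R=Ro.from_euler('xyz',s['tool_rot']).as_matrix()
ims=[]
for n,(x0,y0,w,h) in dict(scene=(110,85,200,180),side=(150,90,200,180)).items():
    f=bot.grab_frame(n); im=f['image'][:,:,::-1][y0:y0+h,x0:x0+w]; im=cv2.convertScaleAbs(cv2.resize(im,None,fx=4,fy=4,interpolation=cv2.INTER_CUBIC),alpha=1.5,beta=30)
    for o,c in (([0,0,0],(0,0,255)),([0,0,-.073],(0,255,0)),([0.011,0,0],(255,0,255)),([-.011,0,0],(255,255,0))):
        q=(proj(f,s['position']+R@np.array(o))[0]-[x0,y0]+.5)*4
        cv2.circle(im,tuple(int(v) for v in q),3,c,-1)
    cv2.imwrite(f'pics/{n}_t.png',im[:600])
E
```

```text
(no output)
```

View pics/side_t.png

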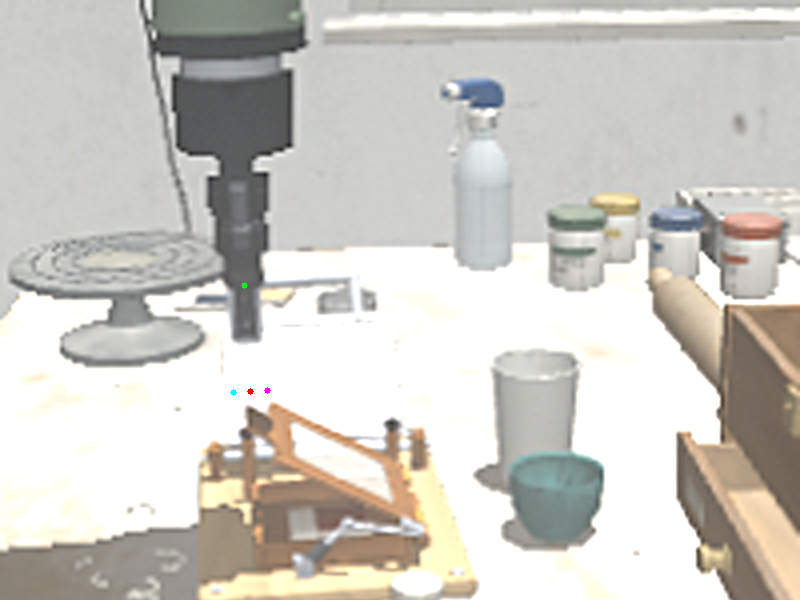

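View pics/scene_t.png

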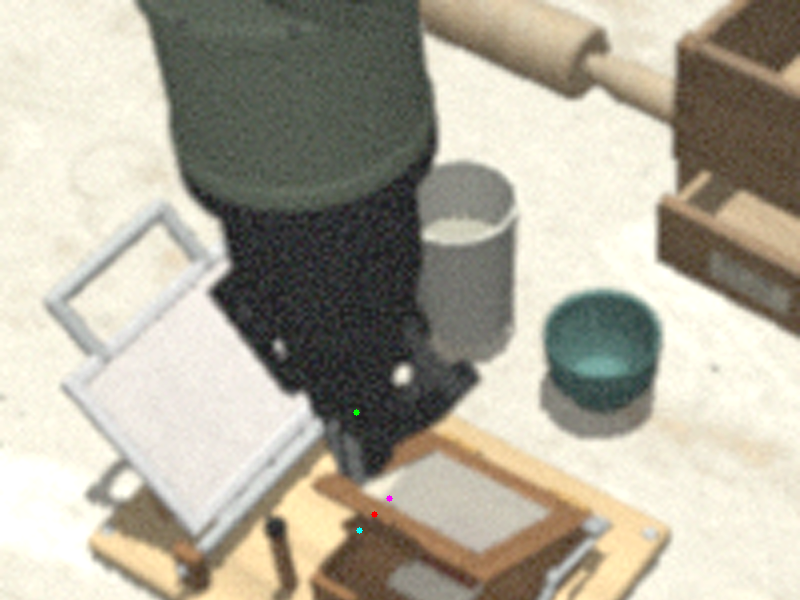

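The pictures show the fingertips about 30–40 mm above the reported TCP, so the offset is uncertain. I'll go down in small steps, feeling for contact and watching the force.

Call:
servo_tool([
  [[0.3,0,0.7,0,0,0],[0,0,0.5,0,0,0],[0,0,0.4,0,0,0],[0,0,0,0,0,0]],
])

```text
clock: 3.82
position: [0.5379, -0.046, 0.1033]
tool_rot: [-3.141, 0.001, 0.079]
force: [0.5, 0.2, -0.3]
grip_width: -0.0002
```

Call:
servo_tool([
  [[0,0,0.4,0,0,0],[0,0,0.4,0,0,0],[0,0,0,0,0,0]],
])

```text
clock: 4.2
position: [0.538, -0.046, 0.0953]
tool_rot: [-3.141, 0.001, 0.079]
force: [-0.3, 0.2, -0.2]
grip_width: -0.0
```

```bash
cat > tv.py <<'E'
from h import *
import sys
from look import wristcam
t=sys.argv[1]
s,f=wristcam();R=Ro.from_euler('xyz',s['tool_rot']).as_matrix()
print(s["clock"],s["position"].round(4),s["tool_rot"].round(4),s["force"].round(1),s["grip_width"])
np.savez(t+'.npz',**f); ims=[]
ims.append(cv2.resize(f['image'][:,:,::-1],(400,300),interpolation=cv2.INTER_AREA))
for n,(x0,y0,w,h) in dict(scene=(110,100,200,150),side=(175,130,160,120)).items():
    f=bot.grab_frame(n); im=f['image'][:,:,::-1][y0:y0+h,x0:x0+w]; k=400/w;im=cv2.convertScaleAbs(cv2.resize(im,(400,300),interpolation=cv2.INTER_CUBIC),alpha=1.3 if n=='scene' else 1,beta=20)
    q=(proj(f,s['position'])[0]-[x0,y0]+.5)*k
    cv2.circle(im,tuple(int(v) for v in q),2,(0,0,255),-1); ims.append(im)
cv2.imwrite(f'pics/{t}.png',np.vstack([np.hstack([ims[1],ims[2]]),np.hstack([ims[0],np.zeros_like(ims[0])])]))
E
python3 tv.py t1
```

```text
4.2 [ 0.538  -0.046   0.0953] [-3.1415e+00  6.0000e-04  7.9200e-02] [-0.3  0.2 -0.2] -3.643148359686047e-05
```

View pics/t1.png

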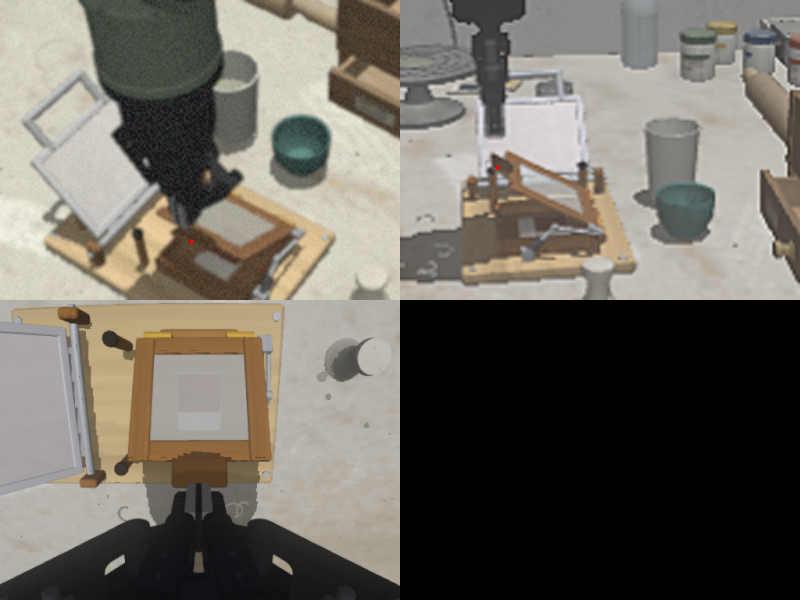

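Still no contact at a reported z of 0.095, and both the side and scene views put the tips about 25 mm above the lip. So the real tips sit above the reported TCP, and I'll continue down by feel.

Call:
servo_tool([
  [[0,0,0.5,0,0,0],[0,0,0.5,0,0,0],[0,0,0.4,0,0,0],[0,0,0,0,0,0]],
])

```text
clock: 4.85
position: [0.5379, -0.0459, 0.0813]
tool_rot: [-3.141, 0.001, 0.079]
force: [-0.1, -0.2, 0.1]
grip_width: -0.0001
```

Call:
servo_tool([
  [[0,0,0.4,0,0,0],[0,0,0.4,0,0,0],[0,0,0,0,0,0]],
])

```text
clock: 5.22
position: [0.538, -0.046, 0.0734]
tool_rot: [-3.142, 0.0, 0.079]
force: [0.2, -0.6, 0.3]
grip_width: 0.0001
```

Call:
servo_tool([
  [[0,0,0.4,0,0,0],[0,0,0,0,0,0]],
])

```text
clock: 5.48
position: [0.5381, -0.046, 0.0694]
tool_rot: [-3.142, 0.0, 0.079]
force: [-0.2, -0.2, -0.0]
grip_width: 0.0003
```

```bash
python3 tv.py t2
```

```text
5.475 [ 0.5381 -0.046   0.0694] [-3.1416e+00  4.0000e-04  7.9300e-02] [-0.2 -0.2 -0. ] 0.00034965880418185206
```

View pics/t2.png

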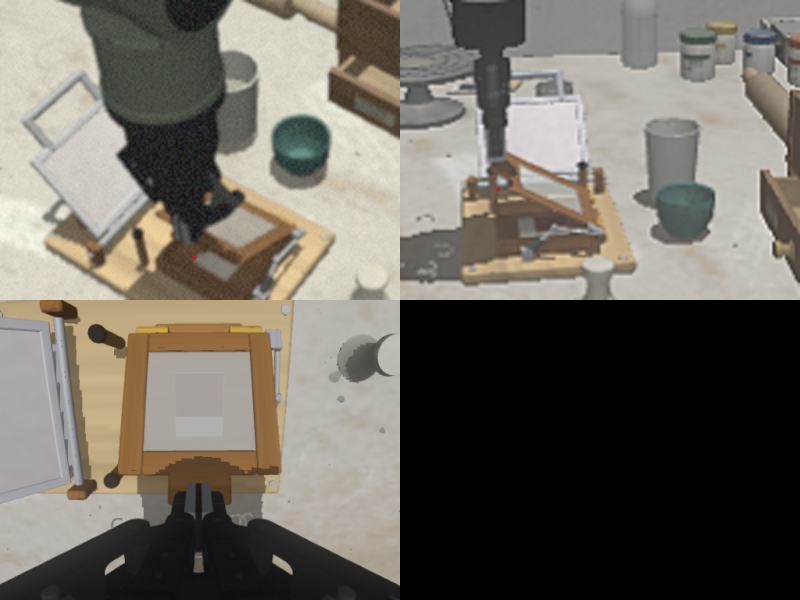

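The tip is now level with the lip in the side view, at about (495,158).

Call:
servo_tool([
  [[0,0,0.3,0,0,0],[0,0,0.3,0,0,0],[0,0,0,0,0,0]],
])

```text
clock: 6.0
position: [0.5382, -0.046, 0.0635]
tool_rot: [-3.142, 0.0, 0.079]
force: [-0.4, -0.6, 0.1]
grip_width: 0.0001
```

Call:
servo_tool([
  [[0,0,0.3,0,0,0],[0,0,0.3,0,0,0],[0,0,0,0,0,0]],
])

```text
clock: 6.38
position: [0.5382, -0.046, 0.0575]
tool_rot: [-3.142, 0.0, 0.079]
force: [0.1, 0.1, 1.1]
grip_width: 0.0001
```

```bash
python3 tv.py t3;python3 look.py w3
```

```text
6.375 [ 0.5382 -0.046   0.0575] [-3.1415e+00  1.0000e-04  7.9200e-02] [0.1 0.1 1.1] 7.60782803483702e-05
6.525 [ 0.5383 -0.046   0.0577] [-3.1416e+00 -1.0000e-04  7.9200e-02] [ 0.1 -0.3  1.7] -0.0002458904391262691
```

View pics/t3.png

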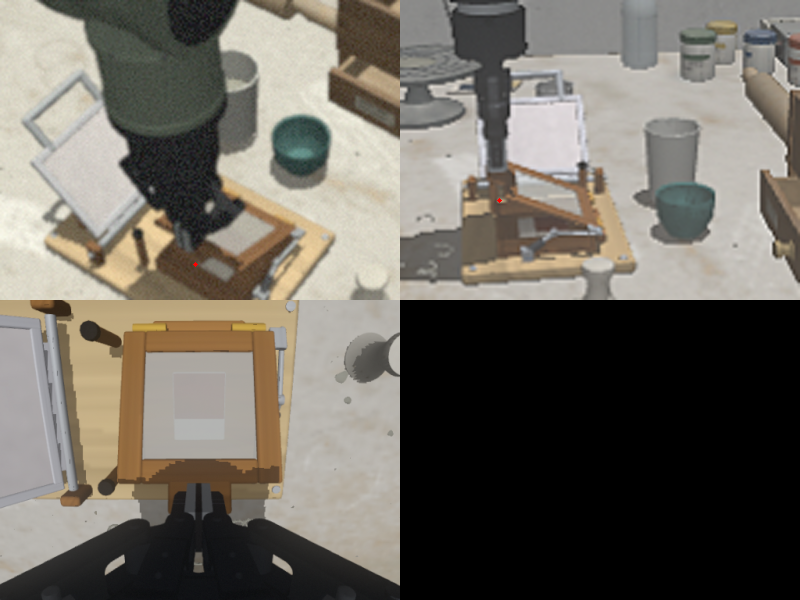

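View pics/w3.png

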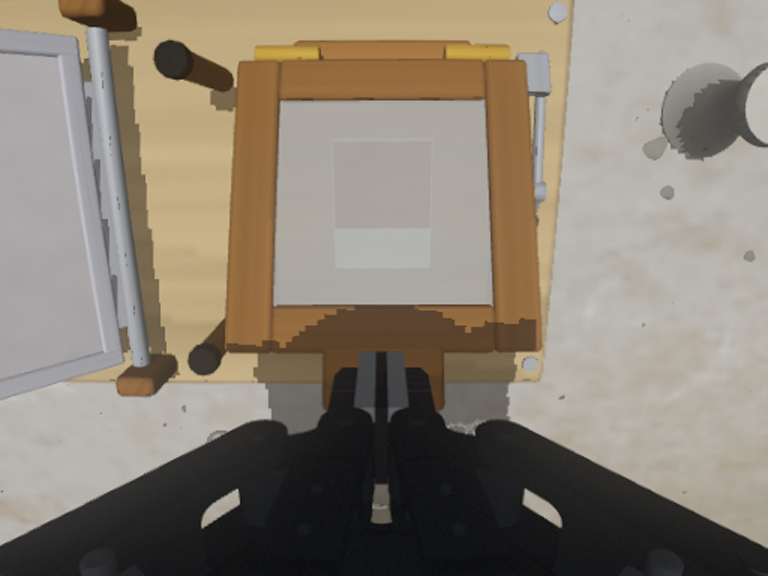

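Contact: the force is about 1.5 N at a reported z of 0.058, with the fingers on the lip. That puts the real tip about 37 mm above the reported TCP. Now I'll press on while following the arc.

Call:
servo_tool([
  [[-0.2,0,0.6,0,0,0],[-0.2,0,0.6,0,0,0],[-0.2,0,0.6,0,0,0],[0,0,0,0,0,0]],
])

```text
clock: 7.08
position: [0.5319, -0.0466, 0.0394]
tool_rot: [3.142, 0.001, 0.079]
force: [-0.6, -0.5, 2.9]
grip_width: -0.0
```

Call:
servo_tool([
  [[-0.2,0,0.6,0,0,0],[-0.1,0,0.6,0,0,0],[0,0,0.4,0,0,0],[0,0,0,0,0,0]],
])

```text
clock: 7.58
position: [0.5291, -0.0466, 0.0233]
tool_rot: [-3.141, 0.001, 0.079]
force: [0.3, 0.6, 0.5]
grip_width: 0.0002
```

```bash
python3 tv.py t4
```

```text
7.575 [ 0.5291 -0.0466  0.0233] [-3.1414e+00  5.0000e-04  7.9300e-02] [0.3 0.6 0.5] 0.00019622678995235223
```

View pics/t4.png

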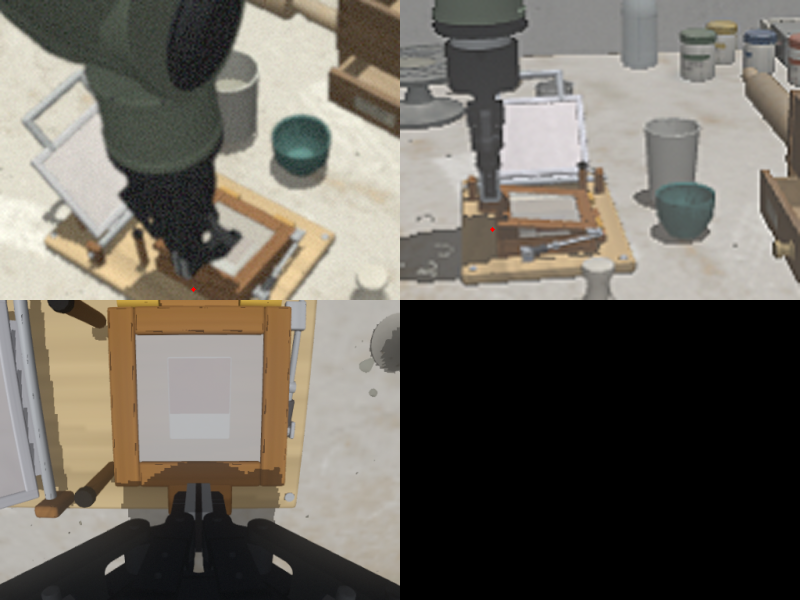

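Call:
servo_tool([
  [[0,0,0.4,0,0,0],[0,0,0.4,0,0,0],[0,0,0,0,0,0]],
])

```text
clock: 8.1
position: [0.529, -0.0467, 0.0153]
tool_rot: [-3.142, 0.001, 0.079]
force: [0.0, 0.3, 0.2]
grip_width: 0.0
```

Call:
servo_tool([
  [[0,0,0.3,0,0,0],[0,0,0.3,0,0,0],[0,0,0,0,0,0]],
])

```text
clock: 8.48
position: [0.5291, -0.0466, 0.0094]
tool_rot: [-3.142, 0.0, 0.079]
force: [0.6, 0.4, -0.8]
grip_width: 0.0001
```

Call:
servo_tool([
  [[0,0,0.3,0,0,0],[0,0,0.2,0,0,0],[0,0,0,0,0,0]],
])

```text
clock: 8.85
position: [0.5294, -0.0467, 0.0057]
tool_rot: [3.141, -0.001, 0.079]
force: [-7.2, 0.1, 28.8]
grip_width: 0.0003
```

```bash
python3 tv.py t5; python3 - <<'E'
import cv2
from workcell import bot
a=bot.grab_frame('side')['image'][:,:,::-1][170:250,190:310]
cv2.imwrite('pics/s5.png',cv2.resize(a,None,fx=6,fy=6,interpolation=cv2.INTER_CUBIC))
E
```

```text
8.85 [ 0.5294 -0.0467  0.0057] [ 3.1413e+00 -6.0000e-04  7.9000e-02] [-7.2  0.1 28.8] 0.00025428917024217327
```

View pics/s5.png

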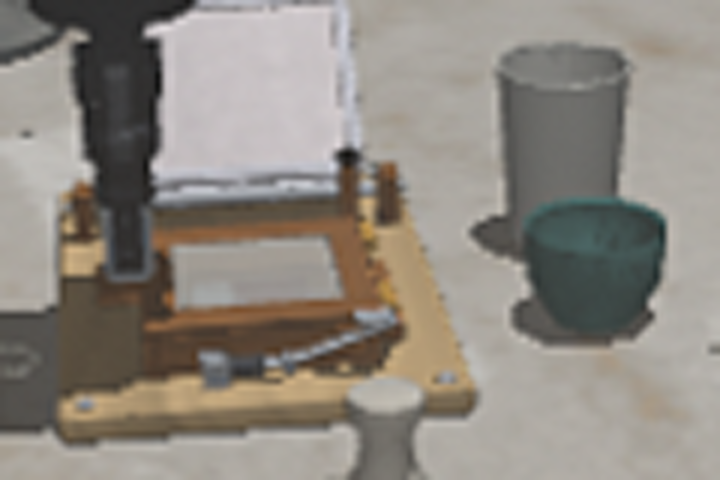

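The lid is down: hard contact of 29 N at a reported z of 0.006. The shut lip is 42 mm up, so the tip is 36 mm above the reported TCP. I'll back off and check that the lid stays shut.

Call:
servo_tool([
  [[0,0,-0.6,0,0,0],[0,0,-3,0,0,0],[0,0,-5,0,0,0],[0,0,-5,0,0,0],[0,0,-3,0,0,0]],
])

```text
clock: 9.68
position: [0.5297, -0.0467, 0.1731]
tool_rot: [3.141, -0.002, 0.079]
force: [0.2, -0.5, -0.7]
grip_width: -0.0
```

Call:
servo_tool([
  [[0.7,-4,-0.5,0,0,0],[0.7,-4,-0.5,0,0,0],[0.7,-4,-0.5,0,0,0],[0.7,-3,-0.5,0,0,0],[0,0,0,0,0,0]],
], grip=0)

```text
clock: 10.3
position: [0.5453, 0.1077, 0.1909]
tool_rot: [-3.141, -0.001, 0.083]
force: [-0.5, 0.0, -1.2]
grip_width: 0.0426
```

```bash
python3 tv.py t6; python3 look.py w6
```

```text
10.3 [0.5453 0.1077 0.1909] [-3.1406e+00 -5.0000e-04  8.2600e-02] [-0.5  0.  -1.2] 0.04260266590535576
10.45 [0.5451 0.1041 0.1905] [3.1411e+00 4.0000e-04 7.8400e-02] [0.3 0.5 0.5] 0.04281850079179831
```

View pics/t6.png

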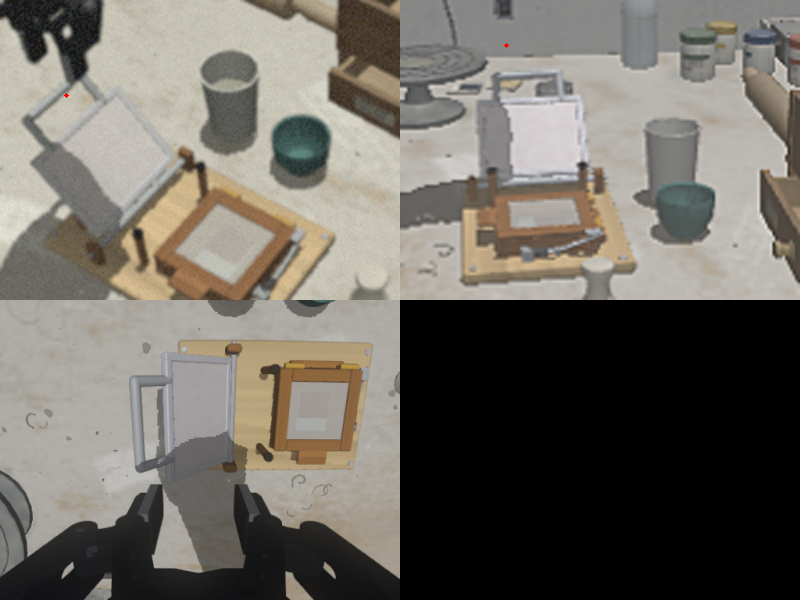

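View pics/w6.png

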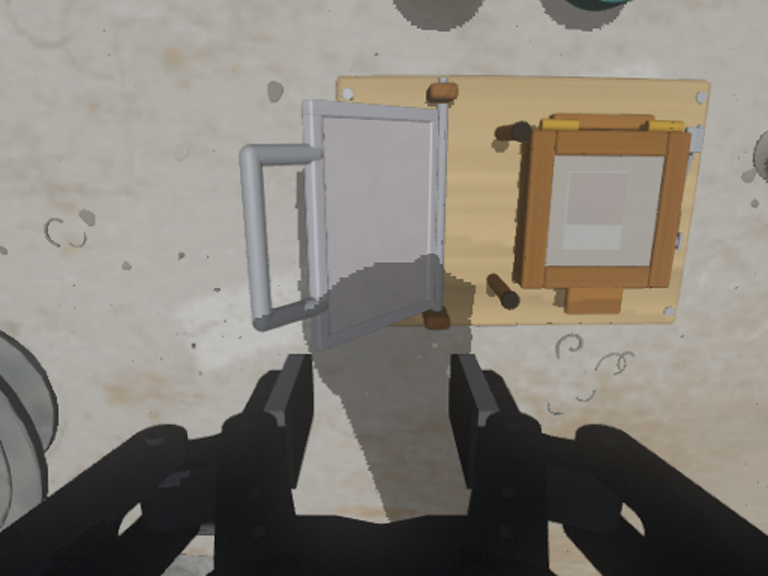

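The lid stays shut after release. In w6 the bar runs from (250,152) to (263,322) and the post tops are at (520,131) and (509,298). I'll refit for the bar with a camera height bias as a free parameter.

```bash
cat > fit4.py <<'E'
from h import *
f=dict(np.load('w6.npz')); t0=f['t'].copy()
a=.75; b=lambda x:[x,.035+.145*np.sin(a),.032+.145*np.cos(a)]
u=np.array([[710,82],[675,325],[337,77],[257,237],[520,131],[509,298]])/1.5-.17
def model(p):
    o=-.0254
    return v2w(p[:3],[[.09,o-.13,.015],[-.09,o-.13,.015],[.09,o+.13,.015],b(0),[.052,-.008,.07],[-.052,-.008,.07],[0,.035,.032]])
def res(p):
    g=dict(f); g['t']=t0-f['R']@np.array([0,0,p[3]]); return (proj(g,model(p)[:6])-u).ravel()
r=least_squares(res,[.577,.03,.08,0],x_scale=.01);print(r.x);print(r.fun.reshape(-1,2).round(1))
W=model(r.x);print('bar',W[3],'hinge',W[6])
for z in(.13,.138,.145):print(unproj(f,u[3:4],z))
r3=least_squares(lambda p:res([*p,0]),[.577,.03,.08],x_scale=.01);print(r3.x);W=model(r3.x);print('bar',W[3],'hinge',W[6])
E
python3 fit4.py
```

```text
[0.57983992 0.03223162 0.077858   0.00382838]
[[ 0.4 -0.7]
 [-1.7 -0.5]
 [-0.4 -1.6]
 [ 0.8  1.1]
 [ 0.5  0.1]
 [-0.2  0.9]]
bar [0.56943012 0.16566379 0.13809489] hinge [0.57711764 0.06712559 0.032     ]
[[0.56934829 0.16724764 0.13      ]]
[[0.57094185 0.16533907 0.138     ]]
[[0.57233621 0.16366907 0.145     ]]
[0.58000799 0.03282496 0.07706686]
bar [0.56970375 0.16626533 0.13809489] hinge [0.57731332 0.06772107 0.032     ]
```

Call:
servo_tool([
  [[1.5,-3,0,0,0,0],[1.5,-3,0,0,0,0],[0,0,2.5,0,0,0],[0,0,2.5,0,0,0],[0,0,0,0,0,0]],
])

```text
clock: 11.12
position: [0.5695, 0.166, 0.1393]
tool_rot: [3.141, 0.003, 0.078]
force: [0.6, -0.3, 0.0]
grip_width: 0.0424
```

```bash
python3 tv.py t7; python3 look.py w7
```

```text
11.125 [0.5695 0.166  0.1393] [3.1406e+00 3.0000e-03 7.8200e-02] [ 0.6 -0.3  0. ] 0.042354775073013017
11.275 [0.571  0.167  0.1417] [-3.1413e+00 -1.1000e-03  7.8500e-02] [-0.6  0.4  0.6] 0.04256246605175023
```

View pics/t7.png

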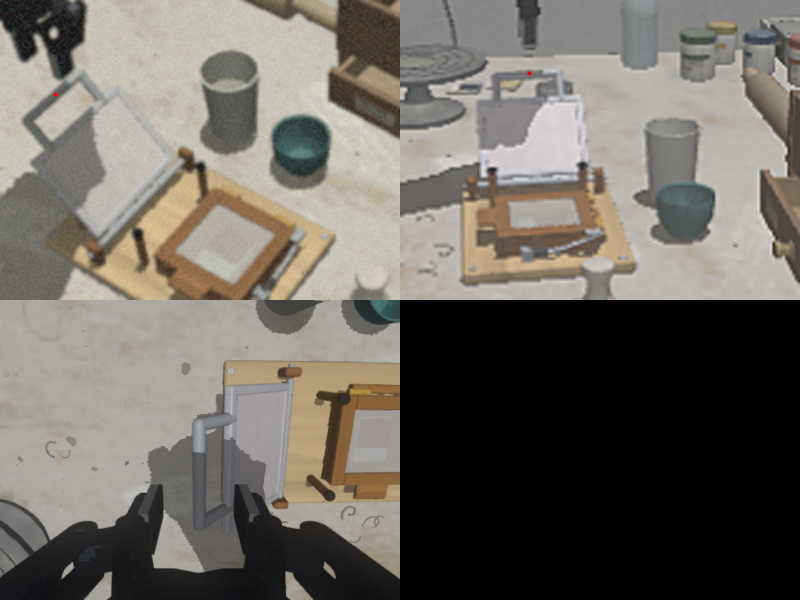

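View pics/w7.png

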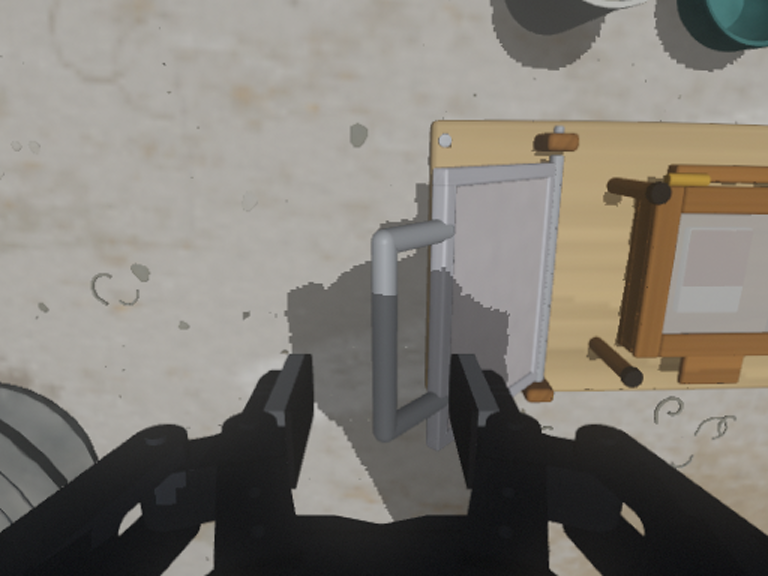

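The bar, at column 385 in the wrist view, is centred between the fingers at column 382. I'll descend to a reported z of about 0.088, which puts the tips about 14 mm below the bar centre.

Call:
servo_tool([
  [[0,0,1.5,0,0,0],[0,0,1.5,0,0,0],[0,0,1.0,0,0,0],[0,0,0,0,0,0]],
])

```text
clock: 11.82
position: [0.5698, 0.1671, 0.0996]
tool_rot: [3.141, 0.002, 0.079]
force: [-0.1, 0.5, 0.2]
grip_width: 0.0426
```

Call:
servo_tool([
  [[0,0,0.7,0,0,0],[0,0,0.5,0,0,0],[0,0,0,0,0,0]],
])

```text
clock: 12.2
position: [0.5703, 0.1672, 0.0884]
tool_rot: [3.141, 0.0, 0.079]
force: [0.6, -0.1, -0.4]
grip_width: 0.0431
```

```bash
python3 tv.py t8; python3 look.py w8; python3 - <<'E'
import cv2
a=cv2.imread('pics/t8.png'); cv2.imwrite('pics/t8z.png',cv2.resize(a[0:300],None,fx=1,fy=1))
E
```

```text
12.2 [0.5703 0.1672 0.0884] [3.1415e+00 4.0000e-04 7.9200e-02] [ 0.6 -0.1 -0.4] 0.04314711175831398
12.35 [0.5706 0.1673 0.0889] [-3.1415e+00 -3.0000e-04  7.9200e-02] [-0.3  0.1 -0.1] 0.04254051665288858
```

View pics/t8z.png

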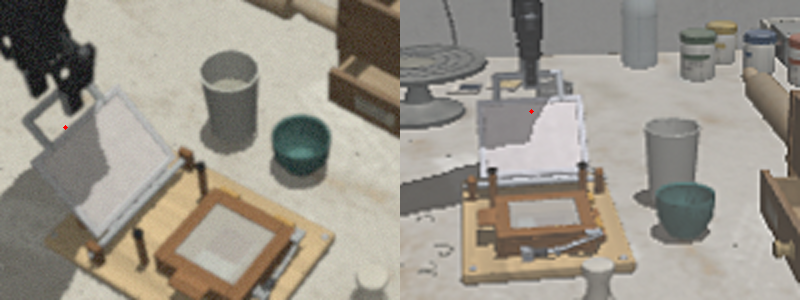

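View pics/w8.png

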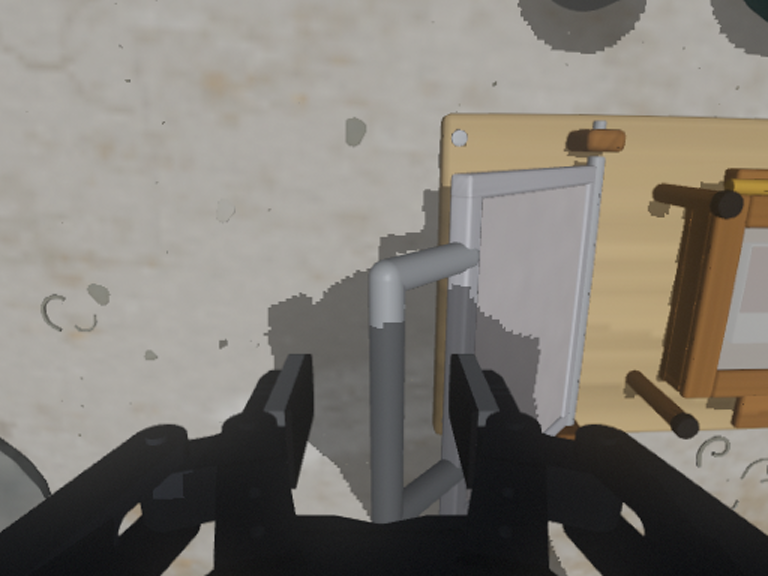

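The fingers straddle the bar, but the jaw centre is about 2 mm too far toward +y and slightly shallow. I'll correct both and then close.

Call:
servo_tool([
  [[0,0.2,0.5,0,0,0],[0,0,0,0,0,0]],
])

```text
clock: 12.65
position: [0.5704, 0.1649, 0.0833]
tool_rot: [3.141, 0.001, 0.079]
force: [-0.8, 0.5, -0.8]
grip_width: 0.0427
```

Call:
servo_tool([
  [[0,0,0,0,0,0],[0,0,0,0,0,0],[0,0,0,0,0,0],[0,0,0,0,0,0]],
], grip=-1, squeeze=30)

```text
clock: 13.15
position: [0.5706, 0.1654, 0.0838]
tool_rot: [-3.141, -0.0, 0.079]
force: [-0.1, 1.3, 1.1]
grip_width: 0.009
```

```bash
python3 tv.py t9; python3 look.py w9
```

```text
13.15 [0.5706 0.1654 0.0838] [-3.1415e+00 -1.0000e-04  7.9400e-02] [-0.1  1.3  1.1] 0.008994097928648548
13.3 [0.5706 0.1654 0.0838] [-3.1414e+00 -1.0000e-04  7.9300e-02] [-0.2  1.5  1.3] 0.008707563730163249
```

View pics/w9.png

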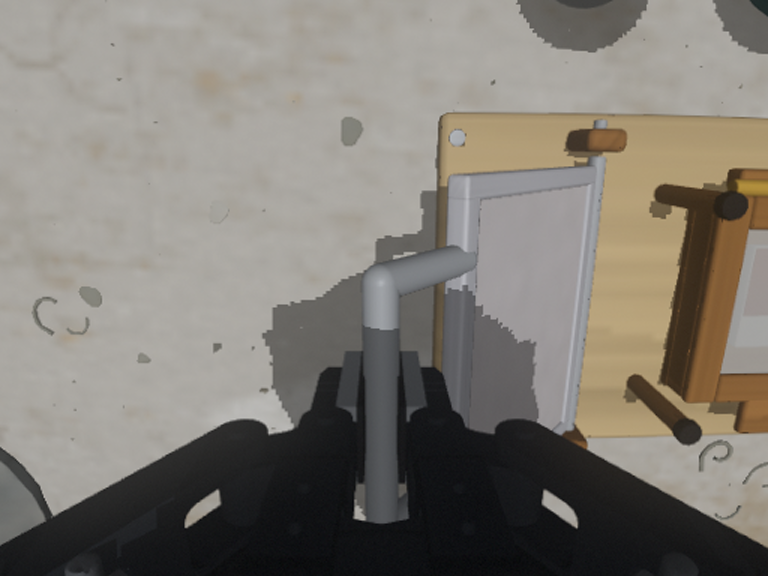

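View pics/t9.png

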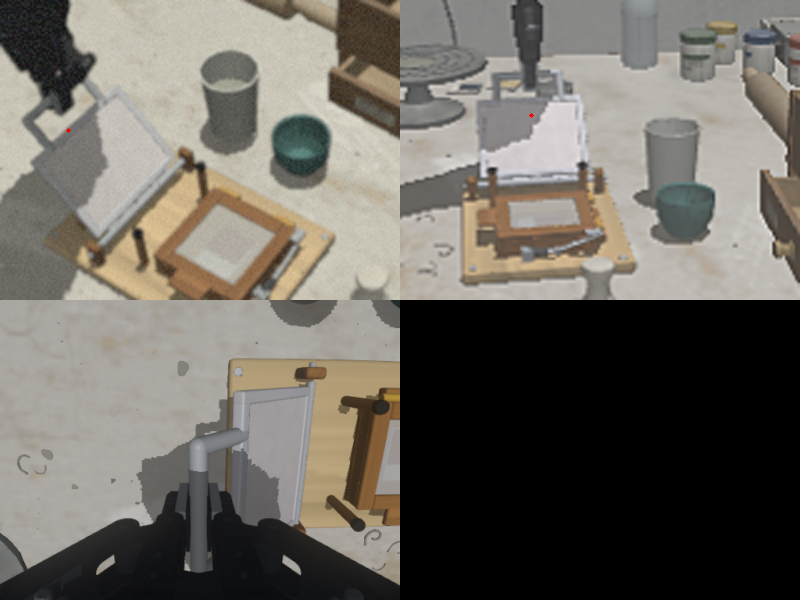

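The bar is gripped: opening 9 mm, small forces, flap still at its stop. Now I'll swing it along the arc (radius 145 mm), checking forces after each call.

Call:
servo_tool([
  [[0,0.54,-0.48,0,0,0],[0,0.57,-0.45,0,0,0],[0,0.59,-0.42,0,0,0],[0,0,0,0,0,0]],
])

```text
clock: 13.85
position: [0.5721, 0.1481, 0.098]
tool_rot: [-3.141, -0.001, 0.079]
force: [-0.4, 6.1, 5.4]
grip_width: 0.0089
```

Call:
servo_tool([
  [[0,0.59,-0.44,0,0,0],[0,0.61,-0.41,0,0,0],[0,0.63,-0.37,0,0,0],[0,0,0,0,0,0]],
])

```text
clock: 14.35
position: [0.5736, 0.1291, 0.1097]
tool_rot: [3.141, -0.0, 0.078]
force: [2.9, 1.2, 0.5]
grip_width: 0.0085
```

Call:
servo_tool([
  [[0,0.66,-0.31,0,0,0],[0,0.67,-0.27,0,0,0],[0,0.69,-0.23,0,0,0],[0,0,0,0,0,0]],
])

```text
clock: 14.85
position: [0.5752, 0.1093, 0.118]
tool_rot: [-3.142, -0.001, 0.078]
force: [2.0, 2.4, 4.1]
grip_width: 0.0089
```

Call:
servo_tool([
  [[0,0.7,-0.2,0,0,0],[0,0.7,-0.16,0,0,0],[0,0.7,-0.13,0,0,0],[0,0,0,0,0,0]],
])

```text
clock: 15.35
position: [0.5768, 0.0881, 0.1227]
tool_rot: [3.141, -0.0, 0.078]
force: [3.0, 2.6, 4.1]
grip_width: 0.0083
```

```bash
python3 tv.py t10; python3 look.py w10
```

```text
15.35 [0.5768 0.0881 0.1227] [ 3.1414e+00 -3.0000e-04  7.8300e-02] [3.  2.6 4.1] 0.008264150331144743
15.5 [0.5768 0.0888 0.1227] [-3.1415e+00 -4.0000e-04  7.9000e-02] [2.4 1.  4.8] 0.009116515097848128
```

View pics/t10.png

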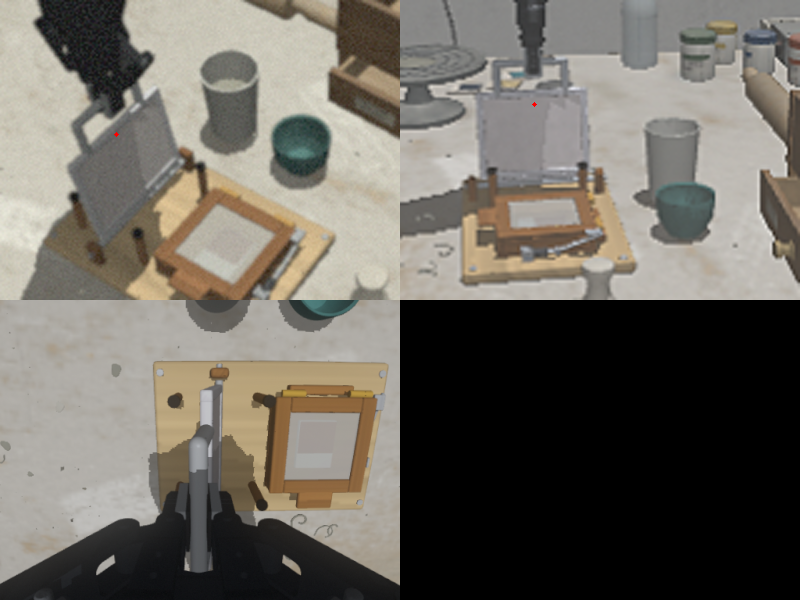

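View pics/w10.png

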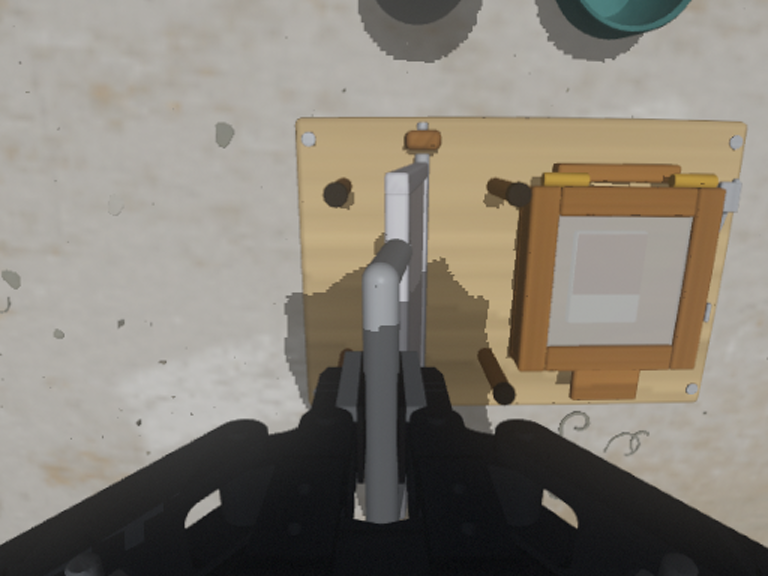

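Call:
servo_tool([
  [[0,0.7,-0.12,0,0,0],[0,0.7,-0.07,0,0,0],[0,0.5,-0.02,0,0,0],[0,0,0,0,0,0],[0,0,0,0,0,0]],
])

```text
clock: 16.18
position: [0.5783, 0.0701, 0.1246]
tool_rot: [-3.142, -0.0, 0.079]
force: [4.3, 0.7, 4.8]
grip_width: 0.0084
```

```bash
python3 tv.py t11; python3 look.py w11
```

```text
16.175 [0.5783 0.0701 0.1246] [-3.1416e+00 -3.0000e-04  7.9300e-02] [4.3 0.7 4.8] 0.008387380200810568
16.325 [0.5782 0.0702 0.1246] [-3.1415e+00 -2.0000e-04  7.9400e-02] [5.4 2.  4.7] 0.008429844086378912
```

View pics/t11.png

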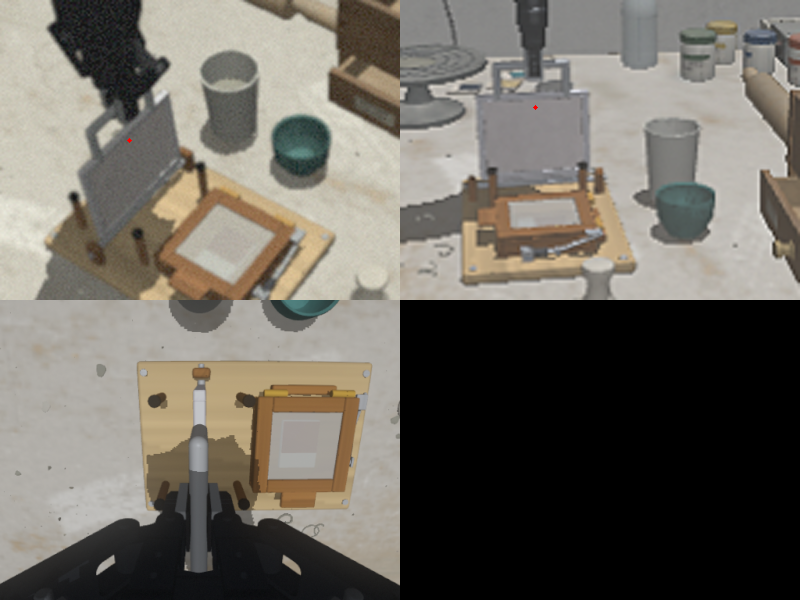

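View pics/w11.png

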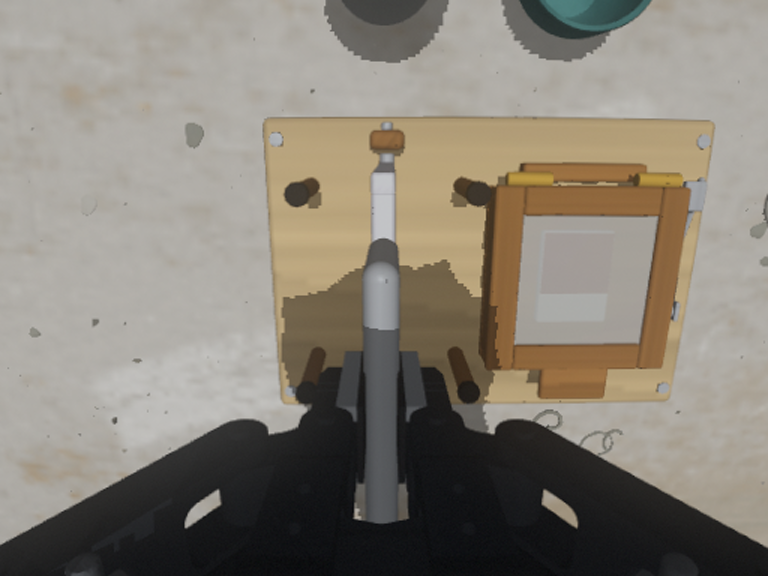

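The hinge rod shows at column 387 and the bar at 381, so about 3.4 mm remains. The travelled distance gives 3.3 mm, which agrees. I'll finish that and relieve the small x and z forces.

Call:
servo_tool([
  [[0.04,0.17,-0.03,0,0,0],[0.02,0.17,-0.02,0,0,0],[0,0,0,0,0,0],[0,0,0,0,0,0],[0,0,0,0,0,0]],
])

```text
clock: 17.0
position: [0.5785, 0.0667, 0.1247]
tool_rot: [3.142, 0.001, 0.079]
force: [1.0, 1.5, -4.0]
grip_width: 0.009
```

```bash
python3 tv.py t12; python3 look.py w12; cat > chk.py <<'E'
from h import *
# hinge/bar in viewer-frame from wrist picture, and expected
f=dict(np.load('w12.npz')); c,s=np.cos(.0775),np.sin(.0775)
im=f['image'][:,:,::-1]
cv2.imwrite('pics/w12z.png',cv2.resize(im[70:230,160:360],None,fx=4,fy=4,interpolation=cv2.INTER_CUBIC)[:600])
E
python3 chk.py
```

```text
17.0 [0.5785 0.0667 0.1247] [3.1415e+00 1.0000e-03 7.9300e-02] [ 1.   1.5 -4. ] 0.009005434385834227
17.15 [0.5785 0.0667 0.1247] [3.1415e+00 1.0000e-03 7.9300e-02] [ 1.1  1.7 -5.4] 0.008906982013290148
```

View pics/w12z.png

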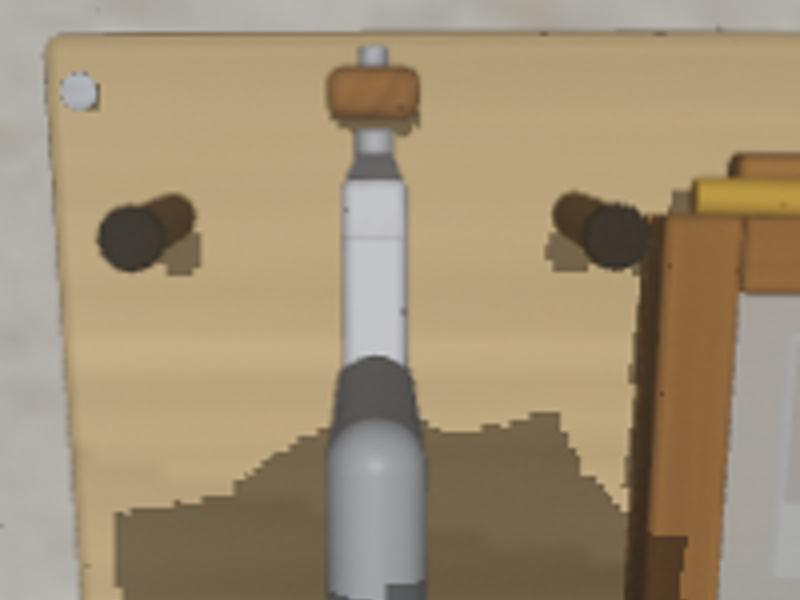

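View pics/t12.png

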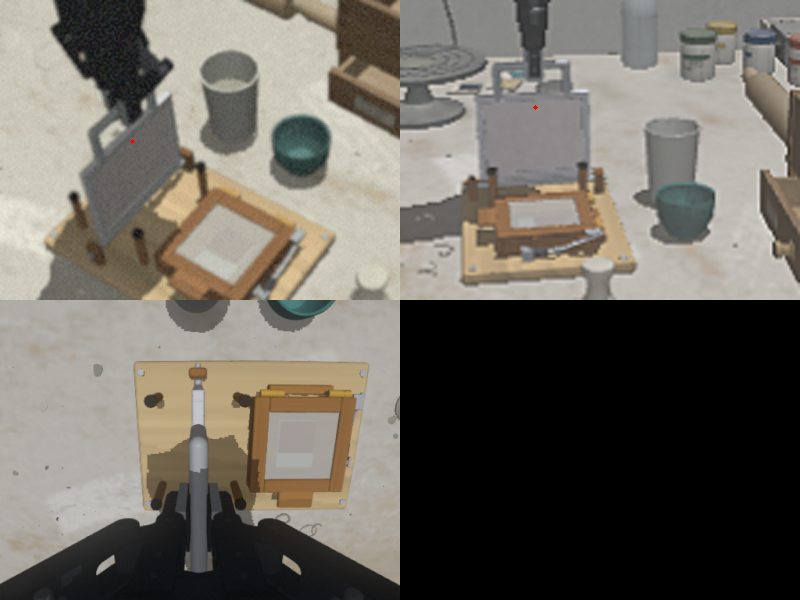

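Three checks agree: the post midpoint column (373.5) against the bar (376.5), the travelled distance, and the fitted hinge. The flap is about 0.004 rad past vertical at most. I'll nudge it back 0.3 mm and ease the upward pull.

Call:
servo_tool([
  [[0,-0.03,0.02,0,0,0],[0,0,0,0,0,0],[0,0,0,0,0,0],[0,0,0,0,0,0],[0,0,0,0,0,0]],
])

```text
clock: 17.82
position: [0.5787, 0.067, 0.1247]
tool_rot: [3.142, 0.001, 0.079]
force: [-4.7, 1.3, -4.6]
grip_width: 0.0092
```

Call:
servo_tool([
  [[0,0,0,0,0,0],[0,0,0,0,0,0],[0,0,0,0,0,0],[0,0,0,0,0,0]],
])

```text
clock: 18.32
position: [0.5786, 0.067, 0.1247]
tool_rot: [3.142, 0.001, 0.079]
force: [-4.9, 1.2, -4.9]
grip_width: 0.0086
```

```bash
python3 tv.py w12; python3 chk.py; python3 - <<'E'
from workcell import bot
print(abs(bot.observe()['qd']).max())
E
```

```text
18.325 [0.5786 0.067  0.1247] [3.1416e+00 7.0000e-04 7.9200e-02] [-4.9  1.2 -4.9] 0.008570040738320916
0.0007995265023035884
```

View pics/w12z.png

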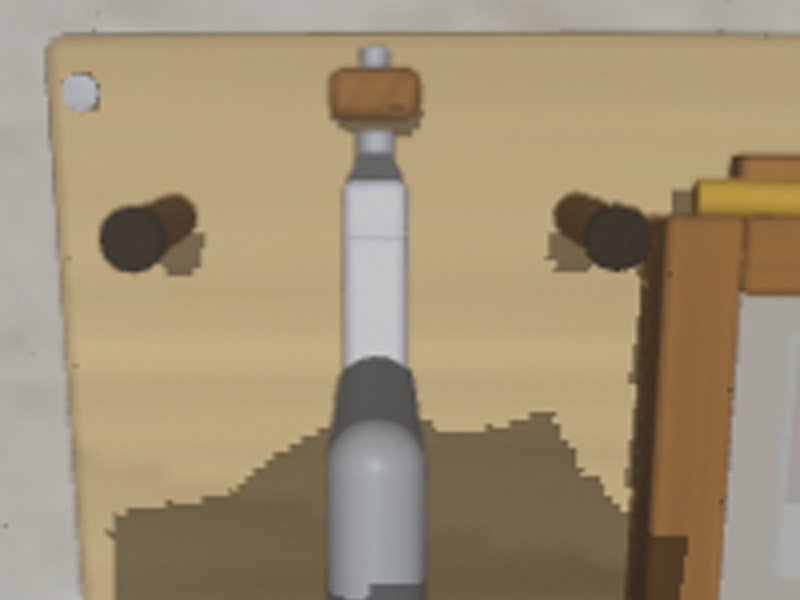

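```bash
python3 -c "
from workcell import bot
print(bot.job_done())"
```

```text
the job is handed in; nothing more can be done
None
```

The window lid is pressed shut and the reflector flap stands upright, with the gripper still closed on its bar. I handed the job in at about 18 s of the 45 s; it reports no verdict.

- **Lid:** I pressed the lip down with shut fingers until it met a hard stop at 29 N. It stayed shut after release and in every later picture.
- **Flap:** I gripped the bar at 30 N and swung it up along its 145 mm arc from the stop to vertical. At hand-in the opening was about 9 mm and the arm was still. A steady load of about 5 N remained sideways and 5 N vertically.
- **Upright check:** The distance travelled, the fitted hinge position and the wrist picture agree to within about 0.005 rad of vertical. During the last adjustment it may have stood about 0.004 rad past vertical towards the tile side, and I nudged it back 0.3 mm.
- **Beaker, bowl and stamp:** They look unmoved in the pictures; I did not measure them.

Two things disagreed with the description:
- **Fingertips:** The real fingertips sat about 36 mm above the reported TCP, shown by the pictures and by where the fingers touched the lip. I allowed for this in the press and the grasp.
- **Board offset:** The board is centred about 25 mm towards −y of the viewer's origin, so I located everything from the stop posts, bar and hinge instead.

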